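# Zero the pump's counter and hold its bezel plate over the pillars

## Robot

A 6-joint arm with a two-finger parallel gripper is mounted at the origin on a cart in front of the work surface, level with it; the furniture and walls round the work are solid. World frame = base frame: x ahead of the robot, y to its left, z up, the work surface at z = 0. Lengths are in m, angles in rad, forces in N, time in s.
With the tool pointing down it reaches from about 0.275 to 0.825 m from the base axis. Payload 4.9 kg.
Tool frame: the origin (TCP) lies midway between the tips of the shut fingers; the grasp point (between the pads) lies 19 mm behind it (bot.grip_depth is the distance from the TCP to the grasp point, in m); z points along the fingers, y is the line along which they close (so a half turn about z gives the same grasp; the last joint's range is limited). The gripper opens to 85 mm and grips with 20 to 120 N. Pads are 22 mm wide; open, the fingers measure 114 mm over their backs; the gripper's body (76 mm by 85 mm) begins 54 mm behind the grasp point. The pads swing forward as they close: fully open they stand 13 mm farther back than shut.
Start: joints at [-1.425, 0.326, -0.193, 1.052, 0, 1.437], TCP at [0.152, -0.529, 0.231] pointing down, gripper open.
Joint ranges: [-2.65, 2.65], [-0.97, 1.79], [-1.3, 1.35], [-1.93, 2.1], [-1.47, 1.37], [-3.14, 3.14]. Speed limits (rad/s): [2.57, 2.57, 3.14, 3.14, 3.14, 3.14].

## Interface

Orientations are given as a unit quaternion [w, x, y, z].
In Python, from cell import bot gives the robot as it stands. Calls block until the motion is done:
- bot.move_pose(position, orientation): joint-space move of the TCP to a pose.
- bot.move_linear(position, speed=0.15, rotation=None, until_force=None): straight line of the TCP; rotation=None keeps the orientation; speed is the mean speed in m/s. With until_force (N) it stops when the force on the tool has changed by that much, and returns True; else False.
- bot.goto_joints(angles): joint-space move.
- bot.set_gripper(opening, grasp_force=None): opening from 0.0 (shut) to 1.0 (fully open); grasp_force is the grip in N (None keeps the last); returns when the fingers have stopped.
- bot.wait(seconds).
- bot.solve_ik(position, orientation): joint angles nearest the present ones, or None.
- bot.camera(name): name is "scene" or "top" or "wrist"; returns the picture (420x560x3 uint8, red, green, blue); there is no depth.
- bot.calibration(name): a dict with "mtx" (3x3 intrinsics, pixels), "extrinsics" (4x4, takes a point from world to camera coordinates); the wrist camera has in their place "hand_eye" (4x4, takes a point from camera to tool coordinates, whose origin is the TCP and whose axes are the flange's). Camera axes: x right, y down, z forward; pixel columns grow to the right and rows downward; lengths in m; the calibration is good to about 2 mm. The wrist camera is an equidistant fisheye: a pixel r from the principal point sees the ray r / f radians off the axis. A picture is of the moment at which its call begins: read the wrist's pose just before it. calibration takes no time and is no camera call.
A pose or a line that the arm cannot do raises bot.PlanningError and nothing moves.
- bot.close_job(): hands the job in; it is judged then, once.
Trained networks look in the newest picture that a camera, given by its name, has taken for a name from the list of things; names that differ only in an ending like _2 or _b are one class to them, and where a whole thing is asked for, a point or a joint stands for the part that bears it (a point fixed in the world has none). Each returns a list of dicts, best first, with "confidence" (0 to 1); they miss things now and then, are a little off and sometimes report something else, mostly with a low value. They report only what shows in the picture. A call takes as long as a camera call.
- bot.search_frame(camera, thing): "bbox" ([left, top, width, height] in pixels, round what is visible of it).
Readings, each from a call of its own:
- bot.read_clock(): time.
- bot.read_joint_positions(): joint angles.
- bot.read_joint_vel(): joint speeds.
- bot.read_joint_efforts(): joint torques, N m.
- bot.read_position(): TCP position.
- bot.read_tool_rot(): TCP orientation.
- bot.read_ft_force(): force on the tool from outside, world axes, zero at the start.
- bot.read_moment(): the same for the moment, N m.
- bot.read_gripper_width(): opening from 0.0 (shut) to 1.0 (fully open).
- bot.read_finger_force(): force on a finger pad.
Only numpy, scipy, OpenCV 4.12 (cv2) and the standard library are available. Lean on these libraries where they do the work, as an engineer would, in place of code of your own. Each camera call takes 0.05 s, during which the arm holds its last target. There are 200 camera calls.

## Task

The dosing pump's counter has to be closed up: first turn the reset knob on its dial back to the zero stop, because it cannot be reached once the plate is on. Then pick up the bezel plate by its bow handle and hold it level about 15 mm above the four threaded pillars, each corner hole centred over its pillar and the sight window over the dial's zero mark, so that I can slip the rubber washers in between and start the screws. Finish while holding it still like that - do not set it down on the pillars or let go, do not knock it against the unit, and leave the other things on the bench where they are.

Things in the scene. Friction and masses are not known exactly. Their poses are not given: they have to be found in the camera images.
- pump_unit: Low grey pump housing, fixed, cover off: 150 (x) x 200 (y) x 38 mm, two white hose barbs 22 mm out of its left (+y) side. Origin: centre of its underside, on the board; z up, -x its front. Four steel pillars, 12 mm diameter, rise from its metal deck to 72 mm above the board. Mid-deck: white dial (94 mm) with black reset knob; zero mark (thickest) at the dial's front, by a steel stop pin.
- reset_knob (a joint): Angle of knob and pointer, rad: 0 = at the hard zero stop, pointer on the zero mark at the unit's front; grows clockwise seen from above, to 4.7. Turn anticlockwise (from above) to zero it. Starts between 0.7 and 2.1; light friction (0.06 N m), stays where left.
- knob_grip (a point): On the knob's axis at the unit's centre, 61.5 mm above the board, inside its upright grip bar: 14 mm wide, 38 mm long, 49 to 70 mm above the board, over a skirt of 42 mm diameter. Axes turn with the knob: x along the bar, pointer to -x, z up; grip it across y. Within 75 mm of the axis nothing but the knob is higher than 55 mm above the board.
- bezel_plate: Bezel (cover) plate, 0.3 kg +-25 %: flat aluminium, 126 (x) x 176 (y) x 4 mm, lying right side up on the board. Origin: centre of its underside; z up. Open sight window 28 (x) x 90 (y) mm, centred 36 mm to -x (its front); in each corner a 10 mm hole. Fits the unit with its axes parallel to the unit's: window over the front (zero-mark) part of the dial.
- handle (a point): Middle of the bar of the plate's steel bow handle, above its centre of mass: 34.5 mm above the plate's underside, 5 mm to +x of its origin. Flat-sided bar 12 mm wide (plate x), 11 mm tall, 104 mm long along plate y, on posts at y = +-44 mm; 25 mm free under the bar. Grip across plate x. Axes parallel to the plate's.
- hole_fl (a point): Centre, at the plate's underside, of its front left corner hole (10 mm), at (-50, +75) mm in plate x, y.
- hole_fr (a point): Centre, at the plate's underside, of its front right corner hole (10 mm), at (-50, -75) mm in plate x, y.
- hole_bl (a point): Centre, at the plate's underside, of its back left corner hole (10 mm), at (+50, +75) mm in plate x, y.
- hole_br (a point): Centre, at the plate's underside, of its back right corner hole (10 mm), at (+50, -75) mm in plate x, y.
- pillar_fl (a point): Centre of the top of the unit's front left pillar (mouth of the threaded hole), at (-50, +75) mm in the unit's x, y, 72 mm above the board. Belongs under hole_fl.
- pillar_fr (a point): Centre of the top of the unit's front right pillar (mouth of the threaded hole), at (-50, -75) mm in the unit's x, y, 72 mm above the board. Belongs under hole_fr.
- pillar_bl (a point): Centre of the top of the unit's back left pillar (mouth of the threaded hole), at (+50, +75) mm in the unit's x, y, 72 mm above the board. Belongs under hole_bl.
- pillar_br (a point): Centre of the top of the unit's back right pillar (mouth of the threaded hole), at (+50, -75) mm in the unit's x, y, 72 mm above the board. Belongs under hole_br.
- service_board: Plywood board 340 (x) x 796 (y) x 18 mm, fixed flat on the bench; the unit, the plate and the bystanders stand on it (its top is 18 mm above the bench). Origin: centre of its underside.
- parts_dish: Bystander: round steel dish, 86 mm across, 18 mm high, holding the screws and rubber washers. Origin: centre of its underside. Leave it.
- screwdriver: Bystander: black-handled screwdriver, 170 mm, lying on the board; origin about its middle. Leave it.

How it is judged:
By the outcome, as a careful person would: the job done as asked, in the order asked, and still so for the second after the job is handed in, while the arm keeps its last pose, push and grip.
It also fails if it takes over 70 s, if anything falls off the work surface, if the arm or the gripper's body presses on something with over 40 N, if the wrist force passes 120 N, or if a joint passes its speed limit or range.

## Working session

There is one attempt and no reset: what is moved stays moved. The work goes in short steps, each a Python script; the robot and the scene stay as the last script left them, time stands still between calls to the robot, and variables do not carry over. Pictures are saved under pics/ and viewed, at most 10 in all, crops included, and the job is handed in when it is done.

```bash
mkdir -p pics; python3 - <<'E'
from cell import bot
import cv2,numpy as np
np.set_printoptions(precision=4,suppress=True)
for n in("top","scene"):
    im=bot.camera(n);cv2.imwrite(f"pics/{n}0.png",im[:,:,::-1])
    c=bot.calibration(n);print(n,c["mtx"],c["extrinsics"])
    for t in("pump_unit","bezel_plate","reset_knob","handle","parts_dish","screwdriver"):print(t,bot.search_frame(n,t)[:2])
c=bot.calibration("wrist");print(c)
print(bot.read_clock(),bot.read_tool_rot(),bot.grip_depth)
E
```

```text
top [[389.7187   0.     272.0808]
 [  0.     389.7187 201.2816]
 [  0.       0.       1.    ]] [[ 0.0179 -0.9994 -0.0313 -0.0183]
 [-0.9989 -0.0165 -0.0443  0.5245]
 [ 0.0438  0.032  -0.9985  1.049 ]
 [ 0.      0.      0.      1.    ]]
pump_unit [{'bbox': [314.9, 152.6, 87.0, 69.6], 'confidence': 0.84}]
bezel_plate []
reset_knob [{'bbox': [354.5, 175.9, 14.2, 15.7], 'confidence': 0.77}, {'bbox': [311.0, 153.2, 93.0, 65.9], 'confidence': 0.35}]
handle [{'bbox': [163.7, 152.7, 76.2, 62.2], 'confidence': 0.8}, {'bbox': [314.0, 149.2, 84.7, 70.7], 'confidence': 0.35}]
parts_dish [{'bbox': [268.5, 219.7, 35.6, 35.8], 'confidence': 0.69}]
screwdriver [{'bbox': [261.0, 138.7, 17.9, 67.4], 'confidence': 0.6}, {'bbox': [310.4, 153.4, 90.0, 68.5], 'confidence': 0.47}]
scene [[395.1269   0.     285.5318]
 [  0.     395.1269 204.3221]
 [  0.       0.       1.    ]] [[-0.7879 -0.6158  0.0092  0.4155]
 [-0.4577  0.5754 -0.6778  0.3133]
 [ 0.4121 -0.5383 -0.7352  0.8695]
 [ 0.      0.      0.      1.    ]]
pump_unit [{'bbox': [281.8, 138.6, 80.4, 58.8], 'confidence': 0.95}, {'bbox': [181.7, 229.4, 84.4, 65.7], 'confidence': 0.59}]
bezel_plate [{'bbox': [181.0, 229.5, 85.4, 64.9], 'confidence': 0.86}]
reset_knob [{'bbox': [185.5, 228.2, 82.7, 69.8], 'confidence': 0.5}]
handle [{'bbox': [184.6, 229.0, 82.4, 67.3], 'confidence': 0.96}, {'bbox': [283.4, 137.8, 78.0, 61.1], 'confidence': 0.35}]
parts_dish [{'bbox': [313.5, 219.2, 29.2, 24.7], 'confidence': 0.62}]
screwdriver [{'bbox': [237.0, 203.3, 54.3, 20.9], 'confidence': 0.77}]
{'mtx': array([[325.1923,   0.    , 279.6716],
       [  0.    , 325.1923, 206.7944],
       [  0.    ,   0.    ,   1.    ]]), 'hand_eye': array([[ 0.0006, -0.9591, -0.2832,  0.0724],
       [ 1.    ,  0.0005,  0.0004, -0.0002],
       [-0.0003, -0.2832,  0.9591, -0.143 ],
       [ 0.    ,  0.    ,  0.    ,  1.    ]])}
0.7 [0.     0.9902 0.1395 0.    ] 0.0187
```

View pics/top0.png

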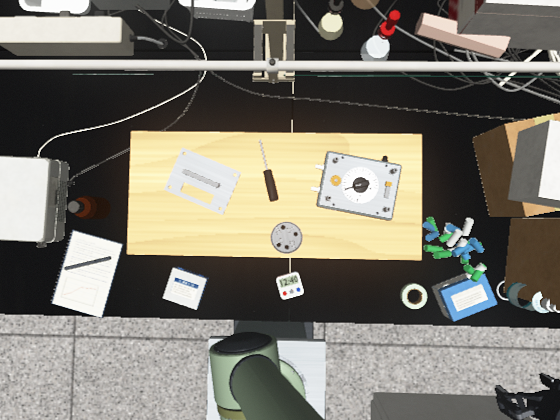

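View pics/scene0.png

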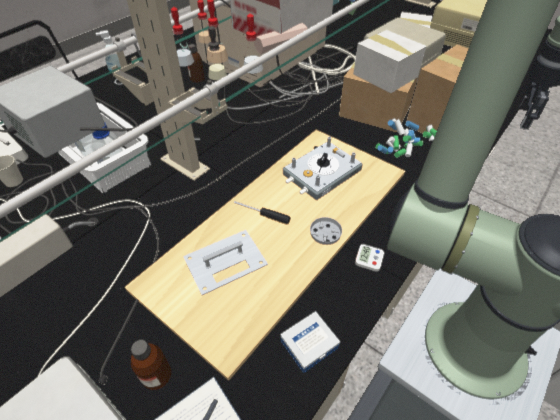

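```bash
cat > h.py <<'E'
from cell import bot
import cv2,numpy as np
from scipy.optimize import least_squares
from scipy.spatial.transform import Rotation as R
np.set_printoptions(precision=4,suppress=True)
def quat(yaw):  # tool down, tool x at yaw
    q=(R.from_euler('z',yaw)*R.from_quat([1,0,0,0])).as_quat(); return [q[3],*q[:3]]
def T(p,q):
    M=np.eye(4);M[:3,:3]=R.from_quat([q[1],q[2],q[3],q[0]]).as_matrix();M[:3,3]=p;return M
def snap(name,f=None):
    tp=T(bot.read_position(),bot.read_tool_rot()); im=bot.camera(name)
    if f: cv2.imwrite(f,im[:,:,::-1])
    return im,tp
def proj(name,P,tp=None):
    P=np.atleast_2d(P);c=bot.calibration(name);K=c["mtx"]
    E=c["extrinsics"] if name!="wrist" else np.linalg.inv(tp@c["hand_eye"])
    C=P@E[:3,:3].T+E[:3,3]
    if name!="wrist": u=C[:,:2]/C[:,2:]
    else:
        r=np.linalg.norm(C[:,:2],axis=1); u=C[:,:2]*(np.arctan2(r,C[:,2])/np.maximum(r,1e-9))[:,None]
    return u*K[0,0]+K[:2,2]
def body(pose,L):
    x,y,z,a=pose;return np.asarray(L)@R.from_euler('z',a).as_matrix().T+[x,y,z]
def fit(obs,x0,z):  # obs: list of (name,L,px,tp); pose on known z
    f=lambda p:np.concatenate([(proj(n,body([p[0],p[1],z,p[2]],L),tp)-px).ravel() for n,L,px,tp in obs])
    s=least_squares(f,x0,loss='soft_l1');return s.x,f(s.x).reshape(-1,2)
CORN=np.array([[-50,75,0],[-50,-75,0],[50,75,0],[50,-75,0]])/1000.
E
python3 - <<'E'
from h import *
est={}
for n,px in(("unit",(360,185)),("plate",(203,182))):
    z=.09 if n=="unit" else .022
    s=least_squares(lambda p:(proj("top",[p[0],p[1],z])-px).ravel(),[.5,0]).x;est[n]=s;print(n,s)
u=est["unit"]
bot.move_pose([u[0],u[1],.24],quat(0))
im,tp=snap("wrist","pics/w_unit.png");print(tp)
print(proj("wrist",body([*u,.09,-.17],CORN),tp))
np.save("tp_unit.npy",tp)
p=est["plate"]
bot.move_pose([p[0],p[1],.2],quat(0))
im,tp=snap("wrist","pics/w_plate.png");print(tp)
print(proj("wrist",body([*p,.022,-.4],CORN),tp),bot.read_joint_positions(),bot.read_clock())
np.save("tp_plate.npy",tp)
E
```

```text
unit [ 0.5658 -0.2314]
plate [0.5736 0.1789]
[[ 1.     -0.0012 -0.0002  0.5654]
 [-0.0012 -1.     -0.0003 -0.2323]
 [-0.0002  0.0003 -1.      0.24  ]
 [ 0.      0.      0.      1.    ]]
[[195.1091 228.3897]
 [344.4216 252.1901]
 [206.6758 125.9385]
 [367.8325 153.7729]]
[[ 1.     -0.0002 -0.      0.5736]
 [-0.0002 -1.     -0.      0.1788]
 [-0.      0.     -1.      0.2   ]
 [ 0.      0.      0.      1.    ]]
[[195.247  201.7263]
 [325.2374 253.3424]
 [229.1859 111.2848]
 [366.2381 170.0779]] [ 0.1793  0.441  -0.1021  1.0277 -0.     -2.9621] 7.25
```

View pics/w_unit.png

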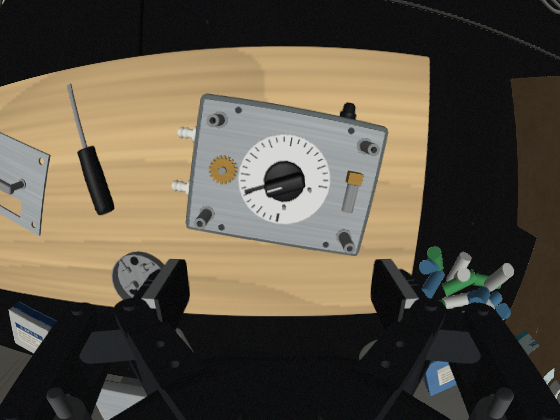

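View pics/w_plate.png

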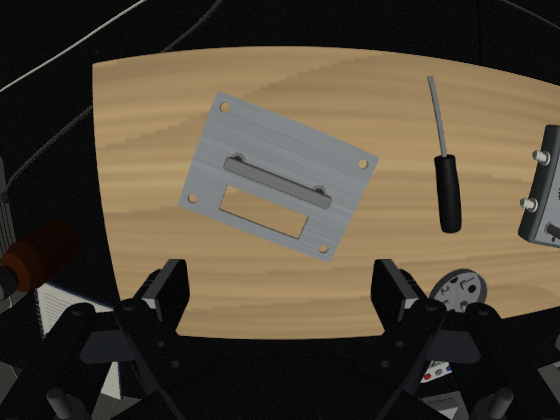

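```bash
python3 - <<'E'
from h import *
im=cv2.imread("pics/w_unit.png")
c=[(208,212),(346,240),(216,119),(368,147),(283,181)]
tiles=[cv2.resize(im[y-16:y+16,x-16:x+16],(256,256),interpolation=cv2.INTER_CUBIC) for x,y in c[:4]]
k=cv2.resize(im[131:231,233:333],(512,512),interpolation=cv2.INTER_CUBIC)
m=np.hstack([np.vstack([np.hstack(tiles[:2]),np.hstack(tiles[2:])])])
cv2.imwrite("pics/crop1.png",cv2.resize(np.clip(m*1.6,0,255).astype('uint8'),(560,560)))
# plate holes: wood coloured blobs
im=cv2.imread("pics/w_plate.png").astype(int)
mask=((im[...,2]-im[...,0])>35).astype('uint8')
out=[]
for x,y in[(192,198),(323,248),(225,107),(363,164)]:
    n,l,s,cc=cv2.connectedComponentsWithStats(mask[y-10:y+11,x-10:x+11])
    i=min(range(1,n),key=lambda i:np.hypot(*(cc[i]-10)));print(s[i],cc[i]+[x-10,y-10]);out.append(cc[i]+[x-10,y-10])
tp=np.load("tp_plate.npy")
p,r=fit([("wrist",CORN+[0,0,.002],np.array(out),tp)],[.57,.18,-.4],.018);print("plate",p,r)
np.save("plate.npy",p)
E
```

```text
[ 7  6  8  8 51] [192.3333 197.6667]
[ 6  7  9  7 48] [322.9583 247.9375]
[ 6  6  9  9 67] [224.8806 107.    ]
[ 6  6  8  8 56] [362.5 163.5]
plate [ 0.5787  0.1825 -0.3864] [[ 0.0764 -0.0163]
 [-0.0237 -0.1499]
 [-0.0457  0.0234]
 [-0.0057  0.1156]]
```

View pics/crop1.png

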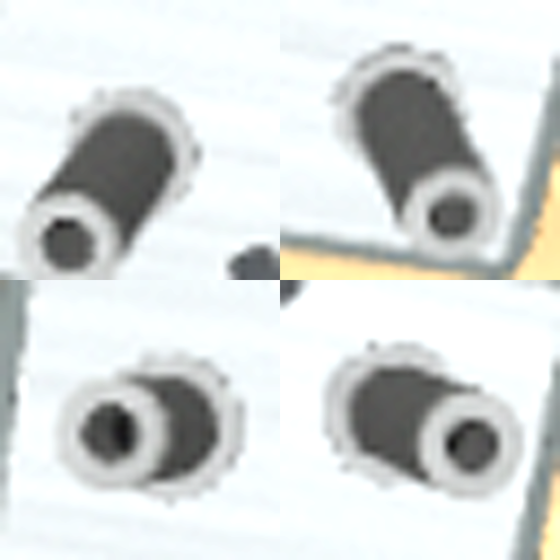

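```bash
cat >> h.py <<'E'
def tops(im,pred,s=8,w=11):
    """threaded-hole mouths: dark blob enclosed in bright ring near each predicted pixel"""
    g=cv2.cvtColor(im,cv2.COLOR_RGB2GRAY);out=[]
    for p in pred:
        x,y=np.round(p).astype(int);t=cv2.resize(g[y-w:y+w+1,x-w:x+w+1],None,fx=s,fy=s,interpolation=cv2.INTER_CUBIC)
        best=None
        for th in range(50,150,10):
            n,l,st,c=cv2.connectedComponentsWithStats((t<th).astype('uint8'))
            for i in range(1,n):
                ww,hh,a=st[i][2:5];
                if 8*s*s<a<45*s*s and .7<ww/hh<1.4 and a>.65*ww*hh:
                    q=(c[i]+.5)/s-.5+[x-w,y-w];d=np.hypot(*(q-p))
                    if best is None or d<best[0]+.0: best=(d,q)
        out.append(best[1] if best else [np.nan]*2)
    return np.array(out)
E
python3 - <<'E'
from h import *
tp=np.load("tp_unit.npy")
px=np.array([[199.27,223.16],[349.16,247.96],[211.84,119.87],[373.56,149.13]])
L=CORN+[0,0,.072]
u,r=fit([("wrist",L,px,tp)],[.565,-.23,-.17],.018);print("unit wrist",u,r.tolist())
im=cv2.imread("pics/w_unit.png")[:,:,::-1].copy()
print(tops(im,px)-px)
np.save("unit.npy",u)
print("top pred",proj("top",body([*u[:2],.018,u[2]],L)))
# edge of knob pointer: candidates in image by angle
for a in np.arange(.9,1.6,.1):
    d=np.array([[-.040*np.cos(a),.040*np.sin(a),.045]]);print(round(a,1),proj("wrist",body([*u[:2],.018,u[2]],d),tp))
big=cv2.resize(im[131:231,233:333],(600,600),interpolation=cv2.INTER_CUBIC)
for a,c in((1.0,(255,0,0)),(1.2,(0,160,0)),(1.4,(0,0,255))):
    s=np.linspace(.008,.019,2)[:,None]*[[-np.cos(a),np.sin(a),0]]
    q=(proj("wrist",body([*u[:2],.018+.07,u[2]],s),tp)-[233,131]+.5)*6
    cv2.line(big,*[tuple(map(int,v)) for v in q],c,1)
cv2.imwrite("pics/knob.png",big[:,:,::-1])
# ik check
for n,pos,base in(("plate",[.58,.18,.034],np.load("plate.npy")[2]),("unit",[u[0],u[1],.12],u[2])):
    for k in(-1,1):print(n,k,bot.solve_ik(pos,quat(base+k*np.pi/2)))
for k in(0.,1):
  for a in(1.2,0,-.15):print("knob",k,a,bot.solve_ik([u[0],u[1],.068],quat(u[2]-a+k*np.pi)))
E
```

```text
unit wrist [ 0.5708 -0.2363 -0.1756] [[-0.0273879104207424, 0.037884627769386725], [0.014028714820312871, -0.06721926909455078], [0.2929356402375447, 0.016940150121655506], [-0.29618622231311065, -0.010881956656987768]]
[[-0.1728  0.1135]
 [ 0.1448  0.252 ]
 [ 0.3402  0.1169]
 [-0.1733  0.1983]]
top pred [[328.7208 196.9102]
 [388.0724 208.3591]
 [336.1373 157.9822]
 [395.3054 169.1526]]
0.9 [[249.3025 198.8472]]
1.0 [[247.5338 195.4327]]
1.1 [[246.1155 191.8539]]
1.2 [[245.0642 188.1444]]
1.3 [[244.3933 184.3396]]
1.4 [[244.1126 180.4767]]
1.5 [[244.2281 176.5938]]
plate -1 [ 0.1794  0.6192 -0.2719  0.6797  0.     -1.005 ]
plate 1 [ 0.1794  0.6192 -0.2719  0.6797  0.      2.1366]
unit -1 [-0.512   0.5384 -0.1598  0.8726  0.     -1.9072]
unit 1 [-0.512   0.5384 -0.1598  0.8726  0.      1.2344]
knob 0.0 1.2 [-0.512   0.5938 -0.2131  0.764   0.     -2.278 ]
knob 0.0 0 [-0.512   0.5938 -0.2131  0.764   0.      2.8052]
knob 0.0 -0.15 [-0.512   0.5938 -0.2131  0.764   0.      2.6552]
knob 1 1.2 [-0.512   0.5938 -0.2131  0.764   0.      0.8636]
knob 1 0 [-0.512   0.5938 -0.2131  0.764   0.     -0.3364]
knob 1 -0.15 [-0.512   0.5938 -0.2131  0.764   0.     -0.4864]
```

View pics/knob.png

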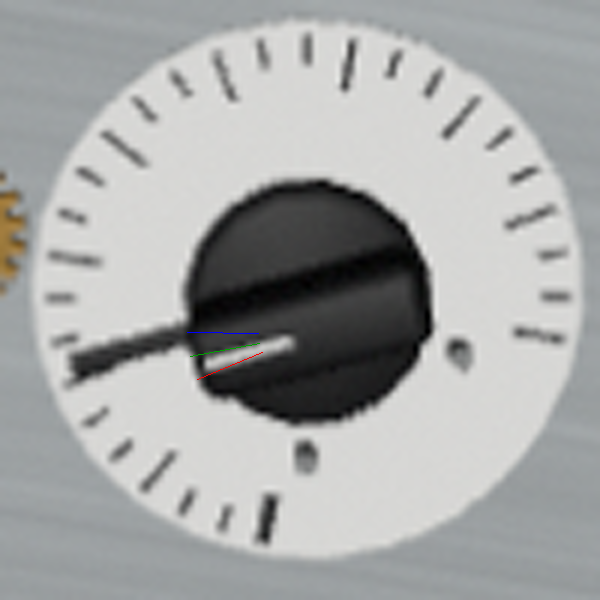

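The knob view shows the pointer tip at about (245, 191), which puts the knob at roughly 1.11 rad. The zero mark is at the front, at about (277, 217). Next I'll grip and turn it.

```bash
python3 - <<'E'
from h import *
u=np.load("unit.npy");a=1.11
q=lambda a:quat(u[2]-a+np.pi)
bot.set_gripper(.42)
bot.move_pose([u[0],u[1],.16],q(a))
hit=bot.move_linear([u[0],u[1],.069],speed=.05,until_force=5)
print("hit",hit,bot.read_position(),bot.read_ft_force())
if hit:
    p=bot.read_position();bot.move_linear([u[0],u[1],p[2]+.004],speed=.03)
bot.set_gripper(0,grasp_force=30)
print("w",bot.read_gripper_width(),bot.read_finger_force(),bot.read_ft_force(),bot.read_moment(),bot.read_clock())
p=bot.read_position();m0=np.array(bot.read_moment())
for t in np.append(np.arange(a-.15,0.1,-.15),[.1,.06,.03,0,-.03,-.06,-.09,-.12]):
    bot.move_linear([u[0],u[1],p[2]],speed=.03,rotation=q(t)) if 0 else bot.move_pose([u[0],u[1],p[2]],q(t))
    m=np.array(bot.read_moment())-m0;print(round(t,2),m,np.array(bot.read_ft_force()))
    if abs(m[2])>.35 and t<.1: break
print(bot.read_clock(),bot.read_gripper_width())
E
```

```text
hit False [ 0.571  -0.2364  0.0693] [ 0.4933 -0.1773  0.2239]
w 0.15481409882958405 32.876644846983254 [-4.3885 -1.1066  5.3676] [-0.0708  0.6955 -0.0377] 13.1917
0.96 [-0.2535  0.0576  0.1245] [-3.6393 -1.4155  3.3404]
0.81 [-0.3482  0.1701  0.1887] [-4.1631 -2.1083  4.5107]
0.66 [-0.3302  0.2127  0.0223] [-4.3993 -2.2184  4.3283]
0.51 [-0.2951  0.243   0.096 ] [-4.0968 -2.8985  4.7232]
0.36 [-0.275   0.1911  0.1136] [-5.1717 -1.5334  4.7345]
0.21 [-0.2751  0.2713  0.0716] [-4.6978 -1.1712  3.4531]
0.1 [-0.291   0.2802  0.1059] [-5.1081 -1.8646  4.4228]
0.06 [-0.2923  0.2791  0.1283] [-5.0864 -1.2425  4.6592]
0.03 [-0.2551  0.2757  0.0909] [-4.8813 -2.704   4.5489]
0.0 [-0.2477  0.2424  0.0908] [-4.6338 -1.5334  4.3261]
-0.03 [-0.1902  0.3291 -0.4925] [-5.1463 -1.819   4.4141]
16.0417 0.15371142369187973
```

```bash
python3 - <<'E'
from h import *
u=np.load("unit.npy");L=CORN+[0,0,.072]
p=bot.read_position()
bot.move_pose([u[0],u[1],p[2]],quat(u[2]+.02+np.pi))
print(bot.read_moment())
bot.set_gripper(.42)
bot.move_linear([u[0],u[1],.17],speed=.12)
im,tp=snap("top","pics/top1.png");P=tops(im,proj("top",body([*u[:2],.018,u[2]],L)))
obs=[]
for k in(1,-1):
    bot.move_pose([u[0],u[1],.24],quat(u[2]+k*np.pi/2));bot.wait(.3)
    im,tp=snap("wrist",f"pics/u{k}.png")
    pr=proj("wrist",body([*u[:2],.018,u[2]],L),tp);px=tops(im,pr);np.savez(f"u{k}.npz",tp=tp,px=px)
    print(k,(px-pr).tolist())
    f=fit([("wrist",L,px,tp)],u,.018);print(f);obs.append(("wrist",L,px,tp))
f=fit(obs,u,.018);print("both",f);np.save("unit2.npy",f[0])
print("clock",bot.read_clock())
u=f[0]
big=cv2.resize(im[:, :],(800,600),interpolation=cv2.INTER_CUBIC)
c=proj("wrist",body([*u[:2],.018,u[2]],[[0,0,.04]]),tp)[0].astype(int)
big=cv2.resize(im[c[1]-60:c[1]+60,c[0]-60:c[0]+60],(480,480),interpolation=cv2.INTER_CUBIC)
cv2.imwrite("pics/knob2.png",big[:,:,::-1])
E
```

```text
[-0.3171  0.9457 -0.3047]
1 [[-0.005737837107574251, 0.045057120711689436], [nan, nan], [-0.266853767213604, 0.13839033596462968], [nan, nan]]Traceback (most recent call last):
  File "<stdin>", line 15, in <module>
  File "h.py", line 26, in fit
    s=least_squares(f,x0,loss='soft_l1');return s.x,f(s.x).reshape(-1,2)
    return func(*args, **kwargs)
    raise ValueError("Residuals are not finite in the initial point.")
ValueError: Residuals are not finite in the initial point.
```

```bash
python3 - <<'E'
from h import *
u=np.load("unit.npy");L=CORN+[0,0,.072];obs=[]
def add(px,tp):
    g=~np.isnan(px[:,0]);obs.append(("wrist",L[g],px[g],tp));print(g,fit(obs[-1:],u,.018))
d=np.load("u1.npz");add(d["px"],d["tp"])
bot.move_pose([u[0],u[1],.24],quat(u[2]-np.pi/2));bot.wait(.3)
im,tp=snap("wrist","pics/u-1.png")
add(tops(im,proj("wrist",body([*u[:2],.018,u[2]],L),tp)),tp)
u=fit(obs,u,.018)[0];print(u);np.save("unit2.npy",u)
c=proj("wrist",body([*u[:2],.018,u[2]],[[0,0,.04]]),tp)[0].astype(int)
big=cv2.resize(im[c[1]-60:c[1]+60,c[0]-60:c[0]+60],(480,480),interpolation=cv2.INTER_CUBIC)
cv2.imwrite("pics/knob2.png",big[:,:,::-1]);print(bot.read_clock(),bot.read_joint_positions())
E
```

```text
[ True False  True False] (array([ 0.5706, -0.2364, -0.1765]), array([[-0.1291,  0.0018],
       [ 0.1289,  0.0022]]))
[False  True False  True] (array([ 0.5707, -0.2364, -0.1772]), array([[ 0.1446,  0.0025],
       [-0.1444,  0.0018]]))
[ 0.5703 -0.2366 -0.1735]
22.45 [-0.5119  0.4484  0.0137  1.1361 -0.     -1.9071]
```

View pics/knob2.png

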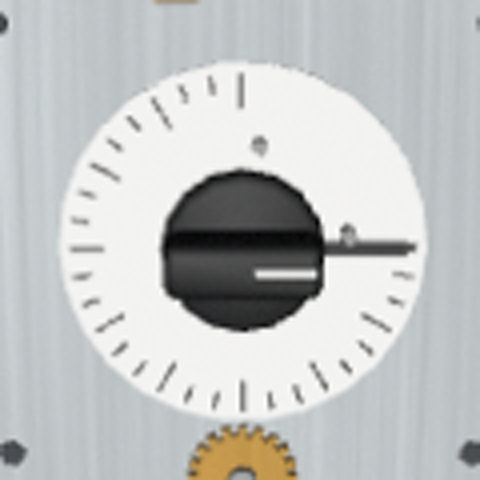

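Knob2 shows the pointer at the front (415, 248), lying along the stop pin, so the knob is zeroed. Now the plate.

```bash
cat >> h.py <<'E'
HD=.005
def tcp_for(plate_xyza,k=-1,depth=.0345-.0187):
    """tcp pose when the handle is gripped nominally"""
    p=body(plate_xyza,[[HD,0,depth]])[0]; return p,quat(plate_xyza[3]+k*np.pi/2)
E
python3 - <<'E'
from h import *
p=np.load("plate.npy");pp=[p[0],p[1],.018,p[2]]
t,q=tcp_for(pp)
bot.set_gripper(.55)
bot.move_pose([t[0],t[1],.16],q)
hit=bot.move_linear(t,speed=.08,until_force=5);print("hit",hit,bot.read_position(),t)
f0=np.array(bot.read_ft_force())
if not hit:
    bot.set_gripper(0,grasp_force=80)
    print(bot.read_gripper_width(),bot.read_finger_force(),np.array(bot.read_ft_force())-f0,bot.read_moment())
    bot.move_linear([t[0],t[1],t[2]+.13],speed=.1);bot.wait(.3)
    print(bot.read_gripper_width(),np.array(bot.read_ft_force())-f0,bot.read_moment(),bot.read_position(),bot.read_clock())
    im,tp=snap("wrist","pics/held.png");np.save("tp_held.npy",tp)
    print(proj("wrist",body([pp[0],pp[1],pp[2]+.13,pp[3]],CORN+[0,0,.004]),tp))
E
```

```text
hit False [0.5838 0.1807 0.0344] [0.5833 0.1806 0.0338]
0.12055850948406771 78.46049308776855 [-0.9915  1.4064  4.8777] [0.0104 0.2289 0.0268]
0.12315010015349848 [-0.3704  0.4027 -2.1651] [-0.0375  0.0134 -0.0088] [0.5832 0.1806 0.1635] 28.175
[[365.1671 357.0816]
 [392.8676 110.1474]
 [209.4293 358.2557]
 [186.4163 108.7243]]
```

View pics/held.png

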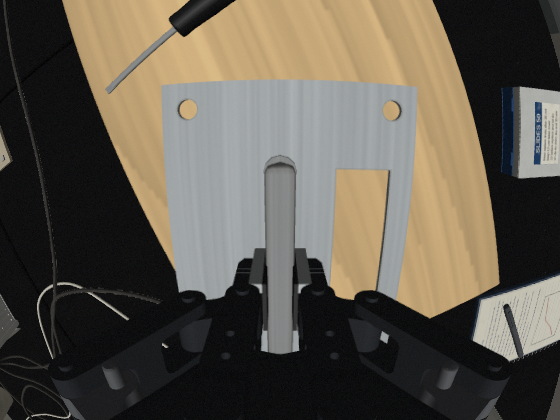

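Held view: the holes are at about (392, 110) and (188, 109), close to prediction. Next I'll refine the in-hand pose, then carry the plate over.

```bash
cat >> h.py <<'E'
def wood_blobs(im,pred,w=12,s=8):
    out=[]
    for p in pred:
        x,y=np.round(p).astype(int);t=cv2.resize(im[y-w:y+w+1,x-w:x+w+1],None,fx=s,fy=s,interpolation=cv2.INTER_CUBIC).astype(int)
        n,l,st,c=cv2.connectedComponentsWithStats(((t[...,0]-t[...,2])>40).astype('uint8'))
        i=min(range(1,n),key=lambda i:np.hypot(*(c[i]-s*(w+.5))));out.append((c[i]+.5)/s-.5+[x-w,y-w])
    return np.array(out)
E
python3 - <<'E'
from h import *
im=cv2.imread("pics/held.png")[:,:,::-1].copy();tp=np.load("tp_held.npy")
p=np.load("plate.npy");z=.1635-.0344+.018;x0=[p[0],p[1],z,p[2]]
L=np.vstack([CORN[[1,3]]+[0,0,.002],[[-.063,-.088,.004],[.063,-.088,.004]]])
pr=proj("wrist",body(x0,L),tp)
g=cv2.cvtColor(im,cv2.COLOR_RGB2GRAY)
cor=cv2.cornerSubPix(g,np.float32([[416,88],[162,85]]).reshape(-1,1,2),(5,5),(-1,-1),(3,50,.01)).reshape(-1,2)
px=np.vstack([wood_blobs(im,pr[:2]),cor]);print(px-pr)
sol=least_squares(lambda v:np.append((proj("wrist",body([v[0],v[1],v[2],v[3]],L),tp)-px).ravel(),(v[2]-z)/.001),x0)
print("nominal",x0,"fit",sol.x,sol.fun)
# plate in tool frame
for v in(x0,sol.x):
    d=np.linalg.inv(tp)@np.append(v[:3],1);print(d[:3],v[3])
np.save("held.npy",sol.x)
E
```

```text
[[-0.2325  0.1441]
 [-0.2187  0.292 ]
 [-0.6799  1.4426]
 [-0.1365  0.0573]]
nominal [np.float64(0.5786978227453359), np.float64(0.18248003388277692), 0.14709999999999998, np.float64(-0.3864070640790926)] fit [ 0.5792  0.1825  0.1469 -0.3897] [-0.2308  0.6287 -0.0322 -0.1149  0.2949 -0.5831 -0.0022  0.06   -0.1645]
[-0.0001  0.0049  0.0164] -0.3864070640790926
[-0.0003  0.0044  0.0166] -0.38965511167858324
```

```bash
cat >> h.py <<'E'
def Tp(v): return T(v[:3],[np.cos(v[3]/2),0,0,np.sin(v[3]/2)])
U=[.5706,-.2364,.018,-.1765]
E
python3 - <<'E'
from h import *
tp=np.load("tp_held.npy");p=np.load("plate.npy");x0=[p[0],p[1],.1471,p[2]]
G=np.linalg.inv(tp)@Tp(x0);np.save("G.npy",G)   # tool->plate
def tgt(z): 
    M=Tp([U[0],U[1],z,U[3]])@np.linalg.inv(G)
    return M[:3,3],quat(U[3]-np.pi/2)
q0=bot.read_position();bot.move_linear([q0[0],q0[1],.21],speed=.15)
a,q=tgt(.18);bot.move_pose(a,q)
b,q=tgt(.105);hit=bot.move_linear(b,speed=.05,until_force=6);bot.wait(.5)
t2=T(bot.read_position(),bot.read_tool_rot());P=t2@G
print(hit,b,t2[:3,3],"plate at",P[:3,3],R.from_matrix(P[:3,:3]).as_euler('xyz'))
print("hole err mm",(CORN@P[:3,:3].T+P[:3,3]-body([*U[:2],.105,U[3]],CORN))*1e3)
im,tp=snap("wrist","pics/fin_w.png");np.save("tp_fin.npy",tp)
it,_=snap("top","pics/fin_t.png");snap("scene","pics/fin_s.png")
print(bot.read_clock(),bot.read_ft_force(),bot.read_gripper_width())
top=cv2.resize(it[130:240,290:420],(520,440),interpolation=cv2.INTER_CUBIC)
h1=[proj("wrist",(CORN[i]+[0,0,.002])@P[:3,:3].T+P[:3,3],tp)[0] for i in(1,3)]
print(h1,proj("wrist",body(U,CORN[[1,3]]+[0,0,.072]),tp))
ts=[cv2.resize(im[int(y)-20:int(y)+20,int(x)-20:int(x)+20],(260,260),interpolation=cv2.INTER_CUBIC) for x,y in h1]
o=np.hstack([top,np.vstack([np.vstack(ts)[:440]])]);cv2.imwrite("pics/fin.png",o[:,:,::-1])
E
```

```text
False [ 0.5754 -0.2373  0.1214] [ 0.5754 -0.2373  0.1214] plate at [ 0.5706 -0.2364  0.105 ] [ 0.0003 -0.0005 -0.1764]
hole err mm [[ 0.0019  0.0228  0.0132]
 [ 0.0182  0.0199 -0.0327]
 [ 0.0038  0.0336  0.0631]
 [ 0.0201  0.0307  0.0172]]
32.525 [-0.4268 -0.9289 -3.4107] 0.1223221339802374
[array([391.0952, 110.3178]), array([188.2235, 108.921 ])] [[380.9469 110.3152]
 [196.7643 109.1325]]
```

View pics/fin.png

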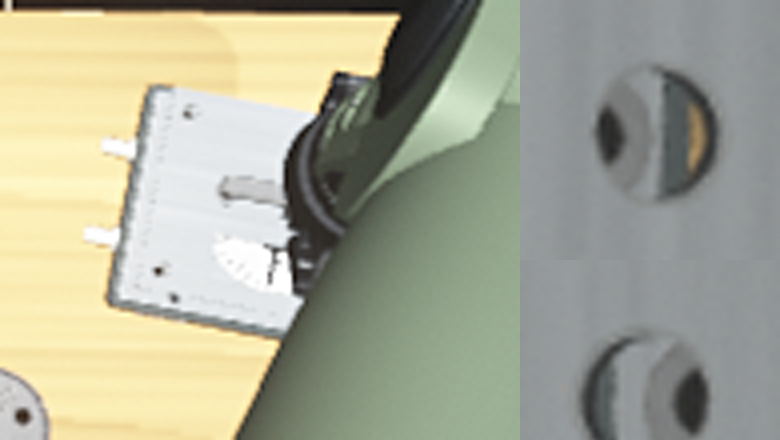

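View pics/fin_w.png

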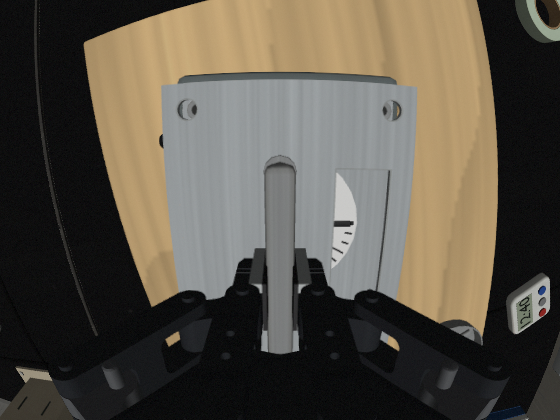

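The wrist and top views show the plate level over the unit. The zero mark and pointer show through the window at about (345, 223). The pillar mouths seen through the holes match the projected centred, 15 mm-gap positions, within about 1 mm.

```bash
python3 - <<'E'
from cell import bot
print(bot.read_position(),bot.read_finger_force(),max(map(abs,bot.read_joint_vel())),bot.close_job())
E
```

```text
the job is handed in; nothing more can be done
[ 0.57533915 -0.23734895  0.12137551] 78.01630139350891 0.0013006277047326808 None
```

The job is handed in: the knob is at its zero stop, and the plate is held still and level about 15 mm above the pillars, with the holes centred over them to within about 1 mm by my measurements and the window over the zero mark.

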